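# Latch the air cleaner door

## Task

The filter is back in the engine's air cleaner: push its black end door shut onto the rubber seal, hook the brass loop of the draw latch over the steel keeper on top of the door, then press the latch lever down flat, past centre, until its spring catch clicks over the tip. Work gently by feel: do not ram the door, bend the loop against the keeper or force the lever, and leave the other things on the bench where they are.

Things in the scene. Friction and masses are not known exactly. Their poses are not given: they have to be found in the camera images.
- air_cleaner: Bolted-down saddle of a red drum air cleaner (150 dia, lying). Origin on the bench under the drawn latch pivot; +y along the drum towards its door. Heights here are as drawn: drum, door and latch really sit 0 to 12 mm higher on rubber packing, unmeasured: feel for it. Crest z 175, bare at y -90 to -140 between bands; flange (166 dia) y 8 to 14, seal to y 24. Latch works in the plane x = 0.
- door (a joint): Black end door, 150 dia, hinged at its foot (line y 19, z 14 in air_cleaner's frame); rad. 0: just resting on the seal; grows as it opens, top going +y. At 0: flange y 24 to 30 (166 dia), crest z 175, flat end face y 90 up to z 165. Stiff hinge: 4 to 9 N near the top moves it and it stays put; below 0 it squeezes the seal, 11 N per mm at keeper height. Latched it reads -0.012 to -0.037.
- keeper (a point): Drawn place of the steel keeper hook (20 wide) on the door's crest with door at 0: a point on the +y face of its upright wall, 10.5 below the hook's top. Lip at the top (4 thick, underside 6.5 above the point) overhangs 4.5 to +y; foot plate 7 below the point, reaching 22 to +y. The loop's bar goes down beyond the lip onto the foot, then back under the lip against the wall. It moves with the door.
- pivot (a point): Drawn place of the lever's pivot (air_cleaner's frame y 0, z 195). Besides the packing, the latch sits up to 2 mm off along y on slotted screws, unmeasured. The loop hangs from a crank pin 14 from the pivot: with lever angle a and loop angle b the pin is at y -14 cos(a-0.2), z 14 sin(a-0.2) from the pivot and the loop points along y cos(b-a), z sin(b-a).
- lever (a joint): Steel latch lever, 26 wide, 58 long; rad. 0: flat, pointing to -y, top face 4 above the pivot, on a hard stop; grows as the tip rises and swings over to the door, stop at 2.1; stays where left. Loop hooked and taut: 0.9 to 1.45. Pressing 40 mm from the pivot takes 4 to 11 N, then up to 15 to 20 N in the last 0.15 rad, where a spring catch behind the tip clicks over it; do not press on the catch.
- loop (a joint): Brass wire loop, 62 from crank pin to the centre of its cross-bar (6 dia, along x, ball ends, 46 over all: the place to pinch; it swivels in the grip); side wires at x +-15.5; angle against the lever, rad. Lever and loop follow the gripped bar with 2 to 3 N and stay where left. The bar must pass 7.5 beyond the keeper's wall to clear the lip; the loop reaches 4 to 8 further once the door is on its seal.
- oil_filter: White spin-on oil filter standing on the bench, 74 dia, 96 high, loose; origin under its centre. Leave it.
- screwdriver: Screwdriver lying on the bench, loose. Leave it.
- parts_box: Open blue box of small parts, 110 x 160 x 40 high, loose; origin under its centre. Leave it.
- spare_seal: Black rubber ring lying on the bench, 84 dia, 8 high, loose. Leave it.

How it is judged:
On the way:
1. the door is pushed shut onto its seal (value of joint door below 0.05 rad), for 0.2 s.
At the end, for the whole second after the job is handed in: The lever lies flat (within 0.035 rad of its stop, under the spring catch) and the loop, hooked on the keeper, holds the door squeezed onto its seal (door joint below -0.006 rad, which the seal's spring lets only a hooked loop keep) (value of joint lever below 0.035 rad and value of joint door below -0.006 rad); the robot touches nothing.
It fails at once if the door is rammed (the gripper presses on it with more than 35 N) (contact force between the fingers and door above 35 N).
It fails at once if the loop is bent: while held in the gripper it is forced against the door or keeper with more than 30 N (contact force between loop and door above 30 N and contact force between the fingers and loop above 1 N).
It fails at once if the lever is forced: the gripper presses on it (not holding the loop) with more than 30 N (contact force between the fingers and lever above 30 N and contact force between the fingers and loop below 1 N).
It fails at once if a bystander is moved more than 20 mm (distance of any of oil_filter, screwdriver, parts_box, spare_seal from where it was at the start of the episode above 0.02 m).
It also fails if it takes over 72 s, if anything falls off the work surface, if the arm or the gripper's body presses on something with over 40 N, if the wrist force passes 120 N, or if a joint passes its speed limit or range.

## Robot

A 6-joint arm with a two-finger parallel gripper is mounted at the origin on the work surface. World frame = base frame: x ahead of the robot, y to its left, z up, the work surface at z = 0. Lengths are in m, angles in rad, forces in N, time in s.
With the tool pointing down it reaches from about 0.375 to 0.9 m from the base axis. Payload 3.1 kg.
Tool frame: the origin (TCP) lies at the very end of the fingers, on their centre line; the grasp point (between the pads) lies 19 mm behind it; z points along the fingers, y is the line along which they close (so a half turn about z gives the same grasp; the last joint's range is limited). The gripper opens to 87 mm and grips with 3 to 60 N. Pads are 19 mm wide; open, the fingers measure 117 mm over their backs; the gripper's body (75 mm by 190 mm) begins 51 mm behind the grasp point.
Start: joints at [0.985, 0.527, 1.433, -0, 1.181, -0.178], TCP at [0.248, 0.574, 0.223] pointing down, gripper open.
Joint ranges: [-3.08, 3.08], [-0.75, 2.2], [0.22, 2.44], [-1.43, 4.57], [0, 2.65], [-2.85, 2.85]. Speed limits (rad/s): [2.79, 2.79, 3.14, 3.14, 3.14, 3.14].

## Interface

Orientations are given as a unit quaternion [x, y, z, w].
In Python, from rig import robot gives the robot as it stands. The module is installed in compiled form; this text tells all that it offers.
- The arm moves only by the tool servo_tool, never from a script. Its argument "rows" is one flat list of numbers, 5 for each row, row after row: the closure, from -1 (fully open) to 1 (shut), so that 0 is half open, then the shift along the tool's x, y, z in m, then the turn about the tool's z in degrees. A call has 1 to 5 rows; each row shifts and turns the commanded pose from where the row before left it, along the tool's axes as they then stand; what a row does not reach is not made up. A row lasts 1/12 s, in which the tool goes at most 41.7 mm and 7.16 degrees, less where a joint would pass 70% of its speed; a pose out of reach is approached as far as the arm can. A call with a gripper value outside its range is refused whole. The fingers move at their own pace and stop on an object; "newtons" is the grip in N (left out, the last holds). Time passes only in rows, so rows that do not move let the fingers close. It gives the time, the measured TCP pose, the force, the opening and the grip force at its end, in the units of the state.
- robot.get_obs(): the state, without advancing time (a new reading comes with each control period).
- robot.camera(name): name is "scene" or "top"; returns a dict with "pixels" (384x512x3 uint8, red, green, blue), "intrinsics" (3x3 intrinsics, pixels), "dist" ([k1, k2, p1, p2, k3] as OpenCV has them; the pictures are not rectified), "rvec" (rotation vector, rad) and "tvec" (3), from world to camera coordinates, as OpenCV has them. Camera axes: x right, y down, z forward; pixel columns grow to the right and rows downward; lengths in m; the calibration is good to about 2 mm. A picture is of the moment at which its call begins. There is no depth.
- robot.hand_in(): hands the job in; it is judged then, once.
Trained networks look in a picture, given as the dict that the camera call returned (one of the last four; its "shot" number tells which), for a name from the list of things; names that differ only in an ending like _2 or _b are one class to them, and where a whole thing is asked for, a point or a joint stands for the part that bears it (a point fixed in the world has none). Each returns a list of dicts, best first, with "score" (0 to 1); they miss things now and then, are a little off and sometimes report something else, mostly with a low value. They report only what shows in the picture. A call takes as long as a camera call.
- robot.spot_in(picture, query): "at" ([x, y, z] in m, in world coordinates, good to about 4 mm: the middle of the surface that is visible of it).
- robot.outline_of(picture, query): "region" (384x512 bool, what is visible of it).
- robot.place_of(picture, query): "at" ([x, y, z] in m, in world coordinates, good to about 4 mm: a listed point, or the origin of a listed thing).
The state is a dict: "time": time; "q": joint angles; "joint_velocities": joint speeds; "joint_torque": joint torques, N m; "position": TCP position; "tool_rot": TCP orientation; "ft_force": force on the tool from outside, world axes, zero at the start; "moment": the same for the moment, N m; "grip_width": finger opening in m; "grip_force": force on a finger pad.
Only numpy, scipy, OpenCV 4.12 (cv2) and the standard library are available. Lean on these libraries where they do the work, as an engineer would, in place of code of your own. Each camera call takes 0.05 s, during which the arm holds its last target. There are 200 camera calls.

## Working session

There is one attempt and no reset: what is moved stays moved. The work goes in short steps, Python scripts to look and compute and a tool call to move; the robot and the scene stay as the last step left them, time stands still between calls to the robot, and variables do not carry over. Pictures are saved under pics/ and viewed, at most 10 in all, crops included, and the job is handed in when it is done.

Besides the shell and the picture viewer there is one more tool, called after "Emit:" as name(argument=value, ...), one argument or row to a line, values as JSON. servo_tool: Moves the arm, as the interface text tells. Its arguments: {"type":"object","properties":{"rows":{"type":"array","items":{"type":"number"}},"newtons":{"type":"number"}},"required":["rows"]}

```bash
mkdir -p pics; python3 - <<'E'
from rig import robot
import cv2,numpy as np
o=robot.get_obs(); print(o['time'],o['position'],o['tool_rot'],o['grip_width'])
for n in("scene","top"):
    p=robot.camera(n); cv2.imwrite(f"pics/{n}0.png",p['pixels'][:,:,::-1])
    R=cv2.Rodrigues(p['rvec'])[0]; print(n,"cam at",-R.T@p['tvec'],p['intrinsics'][0,0])
    for q in("air_cleaner","keeper","pivot","oil_filter","parts_box"):
        print(q,[(np.round(d['at'],3),round(d['score'],2)) for d in robot.place_of(p,q)[:2]])
    for q in("door","lever","loop","air_cleaner","keeper","screwdriver","spare_seal"):
        print('spot',q,[(np.round(d['at'],3),round(d['score'],2)) for d in robot.spot_in(p,q)[:2]])
print(robot.get_obs()['time'])
E
```

```text
0.0 [0.24742662 0.5731403  0.22158563] [ 2.02484547e-01  9.79284864e-01 -1.00331831e-03 -3.96769369e-04] 0.08659724537230364
scene cam at [0.37139026 0.03883598 0.76252306] 348.9222239349326
air_cleaner []
keeper [(array([0.575, 0.005, 0.192]), 0.71)]
pivot [(array([ 0.581, -0.042,  0.189]), 0.96)]
oil_filter [(array([ 0.764, -0.137,  0.002]), 0.67)]
parts_box [(array([0.7  , 0.102, 0.002]), 0.88)]
spot door [(array([0.546, 0.032, 0.16 ]), 0.58)]
spot lever [(array([ 0.579, -0.031,  0.277]), 0.55), (array([ 0.576, -0.093,  0.161]), 0.22)]
spot loop []
spot air_cleaner [(array([ 0.581, -0.094,  0.162]), 0.86), (array([ 0.75 , -0.125,  0.095]), 0.73)]
spot keeper [(array([ 0.583, -0.091,  0.165]), 0.61)]
spot screwdriver [(array([ 0.458, -0.018,  0.023]), 0.9), (array([0.546, 0.034, 0.158]), 0.73)]
spot spare_seal [(array([ 0.75 , -0.128,  0.093]), 0.69), (array([0.708, 0.11 , 0.011]), 0.39)]
top cam at [0.45612016 0.02478701 1.12631405] 437.0855638731468
air_cleaner [(array([ 0.586, -0.045, -0.001]), 0.92)]
keeper [(array([0.574, 0.006, 0.189]), 0.95)]
pivot [(array([ 0.589, -0.044,  0.194]), 0.97), (array([0.574, 0.009, 0.187]), 0.23)]
oil_filter [(array([ 0.764, -0.13 ,  0.003]), 0.96)]
parts_box [(array([ 0.7  ,  0.107, -0.001]), 0.83)]
spot door [(array([0.559, 0.027, 0.156]), 0.86)]
spot lever [(array([ 0.583, -0.03 ,  0.281]), 0.65), (array([ 0.594, -0.096,  0.165]), 0.3)]
spot loop [(array([ 0.472, -0.169,  0.008]), 0.59)]
spot air_cleaner [(array([ 0.581, -0.029,  0.282]), 0.6), (array([ 0.595, -0.098,  0.163]), 0.57)]
spot keeper [(array([ 0.596, -0.095,  0.161]), 0.63)]
spot screwdriver [(array([ 0.462, -0.018,  0.021]), 0.52)]
spot spare_seal [(array([ 0.477, -0.17 ,  0.009]), 0.83), (array([ 0.459, -0.019,  0.02 ]), 0.44)]
1.3
```

View pics/scene0.png

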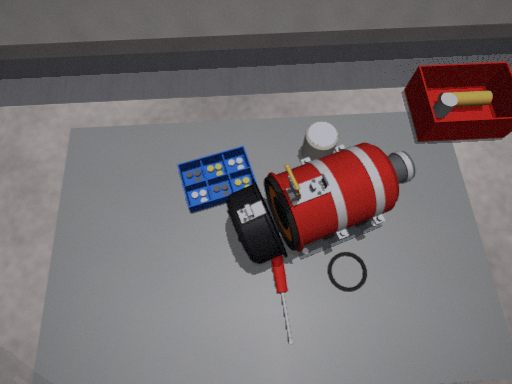

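View pics/top0.png

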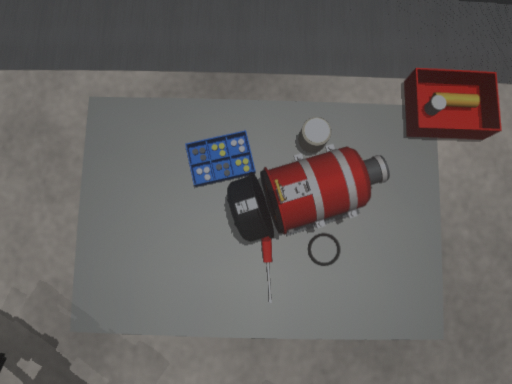

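The pictures show the drum with its axis about 17° off, the door ajar at (255,225) in scene and the brass loop up at (293,178). The box is behind the door, the screwdriver in front of it and the filter behind the latch. I'll zoom in on both views.

```bash
python3 - <<'E'
import cv2
for n,(x0,y0) in(("scene",(222,135)),("top",(222,140))):
    im=cv2.imread(f"pics/{n}0.png")[y0:y0+ (135 if n=="scene" else 105),x0:x0+(180 if n=="scene" else 140)]
    s=4.4 if n=="scene" else 5.6
    cv2.imwrite(f"pics/{n}0c.png",cv2.resize(im,None,fx=s,fy=s,interpolation=cv2.INTER_CUBIC))
E
```

```text
(no output)
```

View pics/scene0c.png

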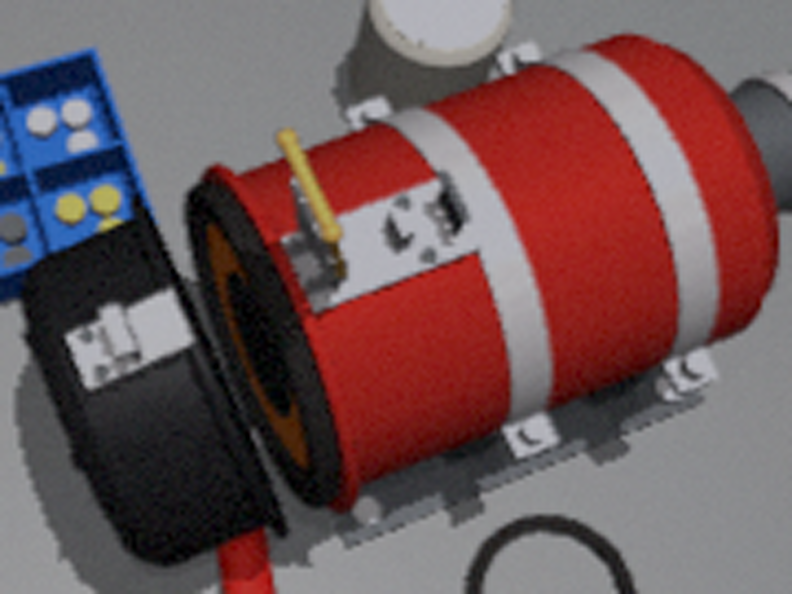

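View pics/top0c.png

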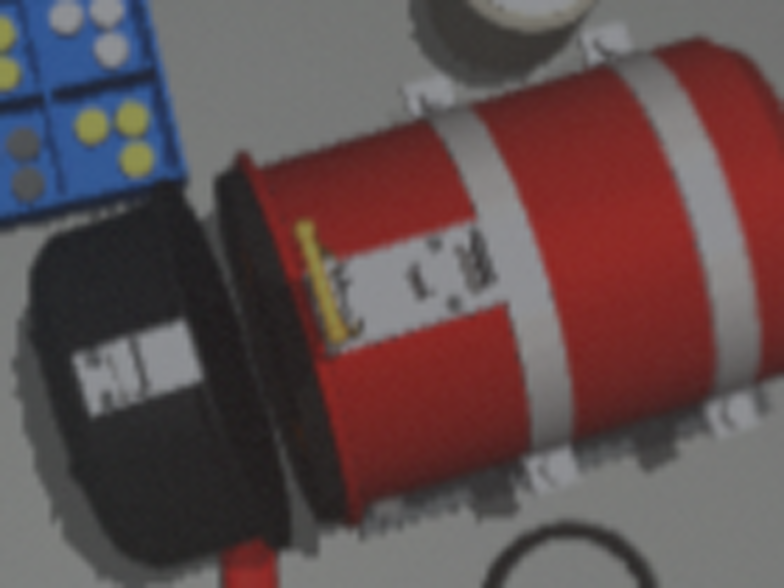

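The crops show the brass loop standing up, its ball ends at (288,134) and (331,233) in scene and (304,228) and (344,338) in top. The keeper plate's corners are also clear. I'll triangulate these.

```bash
cat > h.py <<'E'
import cv2,numpy as np
from rig import robot
def cam(n):
    p=robot.camera(n); R=cv2.Rodrigues(p['rvec'])[0]; p['P']=np.c_[R,p['tvec']]; return p
def und(p,uv): return cv2.undistortPoints(np.array(uv,float).reshape(-1,1,2),p['intrinsics'],p['dist'])[:,0].T
def tri(s,t,us,ut):
    X=cv2.triangulatePoints(s['P'],t['P'],und(s,us),und(t,ut)); X=(X[:3]/X[3]).T
    for p,u in((s,us),(t,ut)):
        r=cv2.projectPoints(X,p['rvec'],p['tvec'],p['intrinsics'],p['dist'])[0][:,0]-u; print('res',np.round(np.abs(r).max(1),1))
    return X
E
python3 - <<'E'
from h import *
s,t=cam('scene'),cam('top')
S=np.array([(288,134),(331,233),(318,310),(480,252),(65,335),(90,390),(193,345),(172,292)])/4.4+(222,135)
T=np.array([(304,228),(344,338),(333,352),(508,300),(73,352),(92,415),(202,378),(187,320)])/5.6+(222,140)
X=tri(s,t,S,T)
for n,x in zip("barA barB plF plR k1 k2 k3 k4".split(),X): print(n,np.round(x,4))
f=lambda v:np.degrees(np.arctan2(-v[0],v[1]))
print('yaw plate',f(X[2]-X[3]),'bar',np.degrees(np.arctan2(*(X[0]-X[1])[[1,0]])),'keep',f(X[4]-X[7]),f(X[5]-X[6]),'barlen',np.linalg.norm(X[0]-X[1]),'mid',X[:2].mean(0))
# drum axis from drum edges bands: feet lugs on bench (z~.02?) yaw
ac=[robot.place_of(c,q) for c in(s,t) for q in("pivot","air_cleaner")]
print([np.round(a[0]['at'],4) if a else None for a in ac])
E
```

```text
res [0.2 1.3 0.2 0.  0.5 0.2 0.3 0.5]
res [0.1 1.  0.2 0.  0.4 0.2 0.3 0.4]
barA [ 0.603  -0.0244  0.2757]
barB [ 0.5649 -0.0376  0.2742]
plF [ 0.5714 -0.0424  0.1753]
plR [ 0.5941 -0.112   0.1716]
k1 [0.5697 0.0601 0.1669]
k2 [0.5446 0.0513 0.171 ]
k3 [0.56   0.0089 0.1739]
k4 [0.5826 0.0156 0.1755]
yaw plate 18.064887403794515 bar 19.031990181287178 keep 16.097710610687763 19.934255044635822 barlen 0.040308466727479286 mid [ 0.58392617 -0.03101581  0.27494487]
[array([ 0.5819, -0.0428,  0.1933]), array([ 0.5873, -0.0424, -0.001 ]), array([ 0.5886, -0.0439,  0.1935]), array([ 0.5874, -0.0429, -0.0022])]
```

Emit:
servo_tool(
  rows=[1,0,0,0,7,1,0,0,0,7,1,0,0,0,7,1,0,0,0,7,1,0,0,0,7],
  newtons=10,
)

```text
time: 2.02
position: [0.2478, 0.5737, 0.2226]
tool_rot: [0.49, 0.872, 0.0, -0.0]
ft_force: [-0.2, -0.8, 0.6]
grip_width: 0.0615
grip_force: 0.0
```

Emit:
servo_tool(
  rows=[1,0,0,0,7,1,0,0,0,6.6,1,-0.03,0.01,0,0,1,-0.035,0.01,0,0,1,-0.035,0.01,0,0],
)

```text
time: 2.43
position: [0.3074, 0.4875, 0.2225]
tool_rot: [0.587, 0.81, 0.0, 0.0]
ft_force: [0.8, -0.3, 0.7]
grip_width: 0.0284
grip_force: 0.0
```

Emit:
servo_tool(
  rows=[1,-0.038,0.01,0,0,1,-0.038,0.01,0,0,1,-0.038,0.01,0,0,1,-0.038,0.01,0,0,1,-0.038,0.01,0,0],
)

```text
time: 2.85
position: [0.4145, 0.3212, 0.2228]
tool_rot: [0.587, 0.809, 0.0, 0.0]
ft_force: [0.3, -0.2, -0.1]
grip_width: 0.0017
grip_force: 0.0
```

Emit:
servo_tool(
  rows=[1,-0.038,0.01,0,0,1,-0.038,0.01,0,0,1,-0.038,0.01,0,0,1,-0.038,0.01,0,0,1,-0.038,0.01,0,0],
)

```text
time: 3.27
position: [0.5209, 0.1558, 0.2228]
tool_rot: [0.588, 0.809, 0.0, 0.0]
ft_force: [0.8, 0.9, -0.4]
grip_width: 0.0005
grip_force: 0.0
```

Emit:
servo_tool(
  rows=[1,-0.01,0,0.03,0,1,-0.015,0,0.03,0,1,-0.015,0,0.025,0,1,0,0,0,0],
)

```text
time: 3.6
position: [0.5303, 0.117, 0.1333]
tool_rot: [0.589, 0.808, -0.003, -0.003]
ft_force: [-0.7, 0.0, -0.3]
grip_width: 0.0007
grip_force: 0.0
```

Emit:
servo_tool(
  rows=[1,-0.008,0,0,0,1,-0.008,0,0,0,1,-0.006,0,0,0,1,-0.004,0,0,0,1,-0.004,0,0,0],
)

```text
time: 4.02
position: [0.5426, 0.0909, 0.1389]
tool_rot: [0.587, 0.809, 0.001, 0.001]
ft_force: [-0.5, 1.2, 0.7]
grip_width: 0.0002
grip_force: 0.0
```

Emit:
servo_tool(
  rows=[1,-0.003,0,0,0,1,-0.003,0,0,0,1,-0.003,0,0,0,1,-0.003,0,0,0,1,-0.003,0,0,0],
)

```text
time: 4.43
position: [0.5457, 0.0786, 0.1377]
tool_rot: [0.588, 0.809, 0.001, -0.002]
ft_force: [-2.8, 12.5, 6.7]
grip_width: 0.0005
grip_force: 6.0
```

Emit:
servo_tool(
  rows=[1,-0.003,0,0,0,1,-0.003,0,0,0,1,-0.003,0,0,0,1,-0.003,0,0,0],
)

```text
time: 4.77
position: [0.5486, 0.069, 0.1384]
tool_rot: [0.588, 0.809, 0.002, -0.003]
ft_force: [-3.7, 10.8, 8.5]
grip_width: 0.0007
grip_force: 5.7
```

Emit:
servo_tool(
  rows=[1,-0.003,0,0,0,1,-0.003,0,0,0,1,-0.003,0,0,0,1,-0.002,0,0,0],
)

```text
time: 5.1
position: [0.5523, 0.0577, 0.1382]
tool_rot: [0.588, 0.809, 0.001, -0.002]
ft_force: [-3.2, 9.2, 6.8]
grip_width: 0.0005
grip_force: 4.5
```

Emit:
servo_tool(
  rows=[1,-0.002,0,0,0,1,-0.002,0,0,0],
)

```text
time: 5.27
position: [0.5533, 0.0542, 0.1381]
tool_rot: [0.588, 0.809, 0.002, -0.003]
ft_force: [-4.8, 15.2, 10.4]
grip_width: 0.0006
grip_force: 7.7
```

Emit:
servo_tool(
  rows=[1,-0.0015,0,0,0,1,-0.0015,0,0,0],
)

```text
time: 5.43
position: [0.5534, 0.0539, 0.1384]
tool_rot: [0.589, 0.808, 0.003, -0.005]
ft_force: [-4.4, 19.5, 10.4]
grip_width: 0.0006
grip_force: 10.4
```

Emit:
servo_tool(
  rows=[1,0,0,0,0,1,0,0,0,0,1,0.01,0,0,0,1,0.02,0,0,0,1,0.02,0,-0.02,0],
)

```text
time: 5.85
position: [0.5376, 0.0958, 0.1547]
tool_rot: [0.588, 0.809, -0.002, -0.003]
ft_force: [-0.1, 0.5, 0.3]
grip_width: 0.0007
grip_force: 0.0
```

Emit:
servo_tool(
  rows=[-1,0.02,0,-0.035,0,-1,0.02,0,-0.035,0,-1,0,0,-0.035,0,-1,0,0,-0.035,0,-1,0,0,-0.035,0],
)

```text
time: 6.27
position: [0.5272, 0.1341, 0.3342]
tool_rot: [0.587, 0.81, -0.0, 0.0]
ft_force: [0.0, -0.2, -0.6]
grip_width: 0.0261
grip_force: 0.0
```

```bash
python3 - <<'E'
from h import *
s,t=cam('scene'),cam('top')
for n,p in(('s',s),('t',t)):
    for q in("keeper","pivot"): print(n,q,[np.round(d['at'],4) for d in robot.place_of(p,q)[:1]])
    x0,y0=225,140
    cv2.imwrite(f"pics/{n}1.png",cv2.resize(p['pixels'][y0:y0+100,x0:x0+115,::-1],None,fx=3.4 if 0 else 5,fy=5,interpolation=cv2.INTER_CUBIC))
a,b=cv2.imread('pics/s1.png'),cv2.imread('pics/t1.png')
cv2.imwrite('pics/st1.png',cv2.resize(np.hstack([a,b]),(800,348)))
o=robot.get_obs(); print(o['time'],o['position'],o['grip_width'])
E
```

```text
s keeper [array([0.5753, 0.0047, 0.1942])]
s pivot [array([ 0.5838, -0.0417,  0.191 ])]
t keeper [array([0.5717, 0.0047, 0.1886])]
t pivot [array([ 0.5862, -0.0403,  0.1946])]
6.5667 [0.52667853 0.13356498 0.33092158] 0.049588702192387986
```

View pics/st1.png

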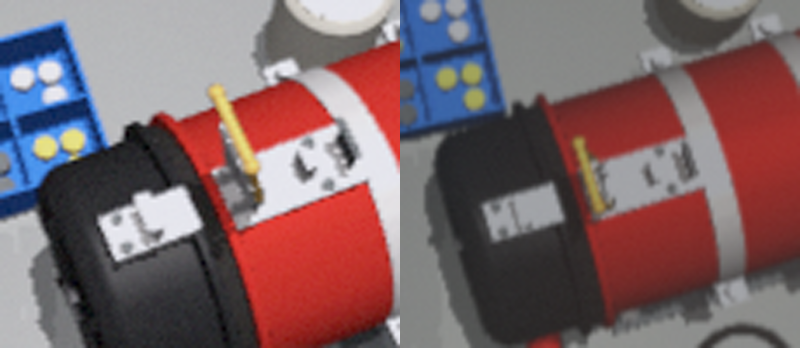

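The door is seated against the flange and the loop is still upright. The next move is to pinch the bar.

Emit:
servo_tool(
  rows=[-1,-0.035,0.0035,0,0,-1,-0.035,0,0,0,-1,-0.035,0,0,0,-1,-0.035,0,0,0,-1,-0.034,0,0,0],
)

```text
time: 6.98
position: [0.5843, -0.0321, 0.33]
tool_rot: [0.588, 0.809, -0.001, -0.002]
ft_force: [0.3, 0.4, -0.9]
grip_width: 0.0822
grip_force: 0.0
```

Emit:
servo_tool(
  rows=[-1,0,0,0.02,0,-1,0,0,0.02,0,-1,0,0,0.013,0,-1,0,0,0.01,0,-1,0,0,0,0],
)

```text
time: 7.4
position: [0.5826, -0.0303, 0.2653]
tool_rot: [0.588, 0.809, -0.002, -0.004]
ft_force: [-0.0, -0.2, 0.3]
grip_width: 0.0868
grip_force: 0.0
```

```bash
python3 - <<'E'
from h import *
s,t=cam('scene'),cam('top')
o=robot.get_obs(); print(o['time'],o['position'],o['grip_width'],o['ft_force'])
a=[]
for n,p in(('s',s),('t',t)):
    for z in(0.0,): 
        u=cv2.projectPoints(o['position'][None]+[[0,0,.009]],p['rvec'],p['tvec'],p['intrinsics'],p['dist'])[0][0,0]; print(n,u)
    x0,y0=int(u[0])-40,int(u[1])-40
    a.append(cv2.resize(p['pixels'][y0:y0+80,x0:x0+80,::-1],(400,400),interpolation=cv2.INTER_CUBIC))
cv2.imwrite('pics/st2.png',np.hstack(a))
E
```

```text
7.5 [ 0.58462667 -0.03041612  0.26859466] 0.08721679585180153 [ 0.26179004  0.1285487  -0.31566366]
s [292.75981906 175.60979528]
t [279.08353226 189.78881927]
```

View pics/st2.png

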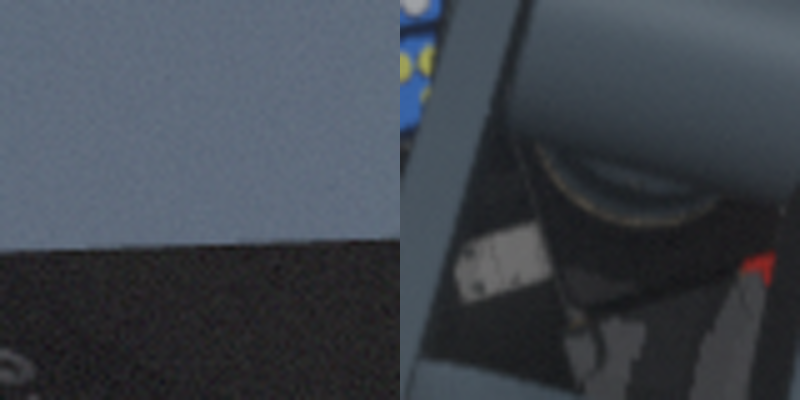

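The arm blocks both views, so I'll close the fingers and judge the grasp by their opening.

Emit:
servo_tool(
  rows=[0,0,0,0.003,0,0,0,0,0,0,0.1,0,0,0,0,0.1,0,0,0,0,0.1,0,0,0,0],
  newtons=20,
)

```text
time: 7.92
position: [0.5852, -0.0305, 0.2671]
tool_rot: [0.587, 0.809, 0.0, 0.001]
ft_force: [-0.8, 0.4, -1.0]
grip_width: 0.0613
grip_force: 0.0
```

Emit:
servo_tool(
  rows=[0.3,0,0,0,0,0.3,0,0,0,0,0.3,0,0,0,0],
)

```text
time: 8.17
position: [0.5844, -0.0307, 0.2667]
tool_rot: [0.587, 0.809, -0.001, -0.001]
ft_force: [-1.1, -0.1, 2.9]
grip_width: 0.0437
grip_force: 20.0
```

Emit:
servo_tool(
  rows=[0.3,0.006,0,0.001,0,0.3,0.006,0,0.002,0,0.3,0.005,0,0.002,0,0.3,0.007,0,0.004,0,0.3,0.006,0,0.005,0],
)

```text
time: 8.58
position: [0.5748, -0.0011, 0.2523]
tool_rot: [0.587, 0.809, -0.0, -0.001]
ft_force: [-3.5, -1.1, 1.5]
grip_width: 0.0434
grip_force: 20.0
```

Emit:
servo_tool(
  rows=[0.3,0.0055,0,0.0055,0,0.3,0.0055,0,0.006,0,0.3,0.004,0,0.007,0,0.3,0.003,0,0.007,0,0.3,0,0,0,0],
)

```text
time: 9.0
position: [0.5689, 0.0164, 0.2251]
tool_rot: [0.587, 0.809, -0.0, -0.002]
ft_force: [-4.3, 0.4, 0.4]
grip_width: 0.0434
grip_force: 20.0
```

Emit:
servo_tool(
  rows=[0.3,0.001,-0.0015,0.006,0,0.3,0.001,-0.001,0.006,0,0.3,-0.001,0,0.005,0,0.3,0,0,0.004,0,0.3,0,0,0,0],
)

```text
time: 9.42
position: [0.5684, 0.0158, 0.2054]
tool_rot: [0.588, 0.809, 0.001, 0.0]
ft_force: [-0.8, 4.1, 0.6]
grip_width: 0.0435
grip_force: 20.0
```

```bash
python3 - <<'E'
from h import *
s,t=cam('scene'),cam('top')
o=robot.get_obs(); print(o['time'],o['position'],o['grip_width'],o['ft_force'])
a=[]
for n,p in(('s',s),('t',t)):
    u=cv2.projectPoints(o['position'][None]+[[0,0,.009]],p['rvec'],p['tvec'],p['intrinsics'],p['dist'])[0][0,0]; print(n,u)
    for q in('keeper','pivot'): print(q,[(np.round(d['at'],4),d['score']) for d in robot.place_of(p,q)[:1]])
    x0,y0=int(u[0])-50,int(u[1])-50
    a.append(cv2.resize(p['pixels'][y0:y0+100,x0:x0+100,::-1],(400,400),interpolation=cv2.INTER_CUBIC))
cv2.imwrite('pics/st3.png',np.clip(np.hstack(a)*1.8,0,255))
E
```

```text
9.5167 [0.56847373 0.01549226 0.20615883] 0.04325957365843671 [ 0.18159524  4.82543829 -0.00540797]
s [262.59356212 201.22308451]
keeper []
pivot []
t [255.12355752 201.24443129]
keeper []
pivot [][ WARN:0@2.236] global loadsave.cpp:1063 imwrite_ Unsupported depth image for selected encoder is fallbacked to CV_8U.
```

View pics/st3.png

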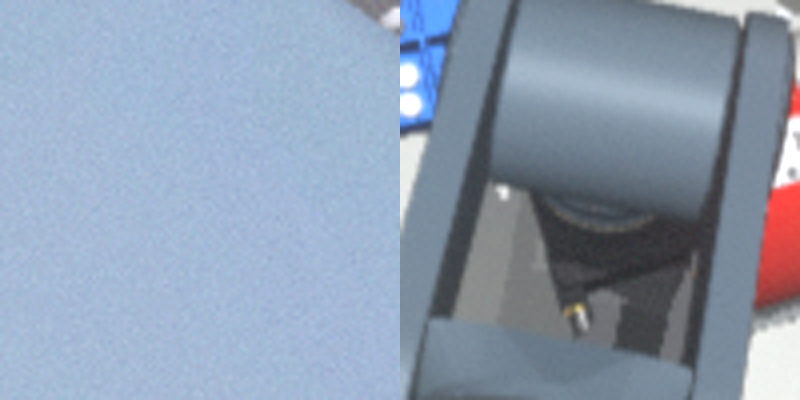

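Emit:
servo_tool(
  rows=[0.3,0,0,0.003,0,0.3,0,0,0.003,0,0.3,0,0,0.002,0],
)

```text
time: 9.97
position: [0.5685, 0.0145, 0.198]
tool_rot: [0.588, 0.809, 0.0, 0.001]
ft_force: [2.7, 1.6, 0.7]
grip_width: 0.0437
grip_force: 20.0
```

Emit:
servo_tool(
  rows=[0.3,0,0,0.002,0,0.3,0,0,0.002,0,0.3,0,0,0,0],
)

```text
time: 10.22
position: [0.5685, 0.0142, 0.194]
tool_rot: [0.588, 0.809, -0.0, 0.001]
ft_force: [4.5, -0.3, -0.0]
grip_width: 0.0435
grip_force: 20.0
```

Emit:
servo_tool(
  rows=[0.3,0,0.001,0.002,0,0.3,0,0.0005,0.002,0,0.3,0,0,0,0],
)

```text
time: 10.47
position: [0.5686, 0.0149, 0.1896]
tool_rot: [0.587, 0.809, -0.001, 0.0]
ft_force: [1.9, -2.3, 0.5]
grip_width: 0.0432
grip_force: 20.0
```

Emit:
servo_tool(
  rows=[0.3,0,0,0.002,0,0.3,0,0,0.002,0,0.3,0,0,0,0],
)

```text
time: 10.72
position: [0.5685, 0.0155, 0.1856]
tool_rot: [0.588, 0.809, -0.0, -0.0]
ft_force: [0.4, -2.4, 1.4]
grip_width: 0.0433
grip_force: 20.0
```

Emit:
servo_tool(
  rows=[0.3,0,0,0.002,0,0.3,0,0,0.0015,0,0.3,0,0,0,0],
)

```text
time: 10.97
position: [0.5686, 0.0157, 0.1841]
tool_rot: [0.587, 0.809, -0.0, 0.0]
ft_force: [-1.9, -2.1, 10.2]
grip_width: 0.0436
grip_force: 20.0
```

Emit:
servo_tool(
  rows=[0.3,0,0,0.0015,0,0.3,0,0,0.0015,0,0.3,0,0,0,0],
)

```text
time: 11.22
position: [0.5687, 0.0157, 0.1822]
tool_rot: [0.587, 0.809, -0.0, 0.0]
ft_force: [-2.4, -1.6, 14.6]
grip_width: 0.0435
grip_force: 20.0
```

Emit:
servo_tool(
  rows=[0.3,0,0,-0.004,0,0.3,0,0,-0.003,0,0.3,-0.002,0,0,0,0.3,-0.002,0,0,0],
)

```text
time: 11.55
position: [0.5689, 0.0142, 0.1858]
tool_rot: [0.588, 0.809, 0.001, -0.002]
ft_force: [0.9, 6.1, -1.7]
grip_width: 0.0437
grip_force: 20.0
```

Emit:
servo_tool(
  rows=[0.3,-0.0015,0,0,0,0.3,-0.0015,0,0,0,0.3,0,0,0,0],
)

```text
time: 11.8
position: [0.57, 0.0107, 0.1854]
tool_rot: [0.588, 0.809, 0.0, -0.002]
ft_force: [0.4, 4.4, -1.2]
grip_width: 0.0435
grip_force: 20.0
```

Emit:
servo_tool(
  rows=[0.3,-0.0015,0,0,0,0.3,-0.001,0,0,0,0.3,0,0,0,0],
)

```text
time: 12.05
position: [0.571, 0.0078, 0.1857]
tool_rot: [0.588, 0.809, 0.0, -0.002]
ft_force: [0.6, 4.9, -1.6]
grip_width: 0.0435
grip_force: 20.0
```

Emit:
servo_tool(
  rows=[0.3,-0.0015,0,0,0,0.3,0,0,0,0],
)

```text
time: 12.22
position: [0.5714, 0.0068, 0.1858]
tool_rot: [0.588, 0.809, 0.001, -0.002]
ft_force: [-0.0, 6.5, -1.7]
grip_width: 0.0433
grip_force: 20.0
```

Emit:
servo_tool(
  rows=[0.3,-0.0015,0,0,0,0.3,0,0,0,0],
)

```text
time: 12.38
position: [0.5715, 0.0064, 0.1858]
tool_rot: [0.588, 0.809, 0.001, -0.003]
ft_force: [0.5, 9.0, -0.4]
grip_width: 0.0435
grip_force: 20.0
```

Emit:
servo_tool(
  rows=[0.3,-0.0015,0,0,0,0.3,0,0,0,0],
)

```text
time: 12.55
position: [0.5716, 0.0061, 0.1859]
tool_rot: [0.588, 0.809, 0.002, -0.004]
ft_force: [-0.2, 11.6, 0.9]
grip_width: 0.0436
grip_force: 20.0
```

Emit:
servo_tool(
  rows=[0.3,0,0,-0.003,0,0.3,0,0,-0.003,0,0.3,0,0,0,0],
)

```text
time: 12.8
position: [0.5713, 0.0061, 0.1907]
tool_rot: [0.588, 0.809, 0.001, -0.004]
ft_force: [0.2, 11.4, -5.6]
grip_width: 0.0436
grip_force: 20.0
```

Emit:
servo_tool(
  rows=[0.3,0,0,-0.002,0,0.3,0,0,0,0],
)

```text
time: 12.97
position: [0.5713, 0.0061, 0.191]
tool_rot: [0.588, 0.809, 0.001, -0.004]
ft_force: [3.6, 11.4, -13.3]
grip_width: 0.0435
grip_force: 20.0
```

The bar is under the lip: I felt the foot, wall and lip in turn. Now I'll lower it slightly and release.

Emit:
servo_tool(
  rows=[0.3,0,0,0.003,0,0.3,0.001,0,0.003,0,-0.3,0,0,0,0,-0.3,0,0,0,0,-0.3,0,0,0,0],
)

```text
time: 13.38
position: [0.5727, 0.0026, 0.1884]
tool_rot: [0.587, 0.809, -0.001, 0.0]
ft_force: [-0.1, -0.4, 0.5]
grip_width: 0.0538
grip_force: 0.0
```

Emit:
servo_tool(
  rows=[-0.3,0,0,0,0,-0.3,0,0,-0.02,0,-0.3,0,0,-0.035,0,-0.3,0,0,-0.035,0,1,0,0,-0.025,0],
)

```text
time: 13.8
position: [0.5737, 0.0024, 0.3065]
tool_rot: [0.588, 0.809, 0.0, 0.002]
ft_force: [0.5, 0.1, 0.0]
grip_width: 0.0543
grip_force: 0.0
```

Emit:
servo_tool(
  rows=[1,0.04,0,-0.01,0,1,0.04,0,-0.01,0,1,0.04,0,0,0,1,0,0,0,0],
)

```text
time: 14.13
position: [0.5331, 0.1226, 0.3247]
tool_rot: [0.585, 0.811, 0.001, -0.001]
ft_force: [-0.6, 0.7, -0.8]
grip_width: 0.0307
grip_force: 0.0
```

```bash
python3 - <<'E'
from h import *
s,t=cam('scene'),cam('top')
o=robot.get_obs(); print(o['time'],o['position'],o['grip_width'],o['ft_force'])
a=[]
for n,p in(('s',s),('t',t)):
    u=cv2.projectPoints(np.array([[.58,-.02,.2]]),p['rvec'],p['tvec'],p['intrinsics'],p['dist'])[0][0,0]; print(n,u)
    for q in('keeper','pivot'): print(q,[(np.round(d['at'],4),d['score']) for d in robot.place_of(p,q)[:1]])
    x0,y0=int(u[0])-40,int(u[1])-40
    a.append(cv2.resize(p['pixels'][y0:y0+80,x0:x0+80,::-1],(400,400),interpolation=cv2.INTER_CUBIC))
cv2.imwrite('pics/st4.png',np.hstack(a))
E
```

```text
14.2333 [0.53526536 0.11809891 0.32389104] 0.02345832914871624 [-0.48887454 -0.74689885 -0.56538969]
s [282.53420991 196.79251781]
keeper [(array([0.574 , 0.0039, 0.1933]), 0.96)]
pivot [(array([ 0.5855, -0.0407,  0.1929]), 0.58)]
t [271.74715062 197.17557731]
keeper [(array([0.5716, 0.0039, 0.186 ]), 0.96)]
pivot [(array([ 0.5898, -0.0414,  0.1939]), 0.9)]
```

View pics/st4.png

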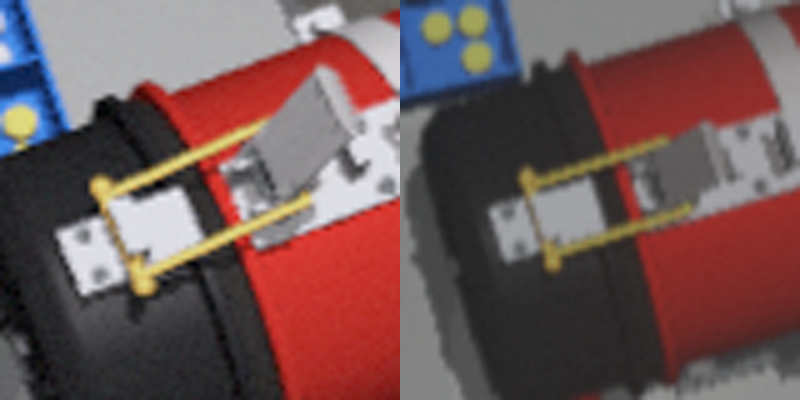

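The loop is hooked over the keeper. The lever stands at about 1.1 rad with its face towards the door, and the catch is clear behind it. Next I'll press the lever.

Emit:
servo_tool(
  rows=[1,-0.035,-0.001,0,0,1,-0.035,-0.001,0.005,0,1,-0.035,0,0.015,0,1,-0.03,0,0.025,0,1,-0.015,0,0.025,0],
  newtons=20,
)

```text
time: 14.85
position: [0.5825, -0.0313, 0.2534]
tool_rot: [0.589, 0.808, 0.0, 0.002]
ft_force: [-0.0, 0.5, -1.2]
grip_width: 0.0004
grip_force: 0.0
```

Emit:
servo_tool(
  rows=[1,0,0,0.01,0,1,-0.004,0,0,0,1,-0.003,0,0,0,1,0,0,0,0],
)

```text
time: 15.18
position: [0.5834, -0.0328, 0.2447]
tool_rot: [0.588, 0.809, 0.0, 0.001]
ft_force: [-0.1, 0.2, 0.7]
grip_width: 0.0004
grip_force: 0.0
```

Emit:
servo_tool(
  rows=[1,-0.004,0,0,0,1,-0.004,0,0,0,1,-0.003,0,0,0,1,0,0,0,0],
)

```text
time: 15.52
position: [0.5865, -0.0432, 0.2444]
tool_rot: [0.587, 0.809, 0.0, 0.001]
ft_force: [-0.1, -0.1, -0.7]
grip_width: 0.0004
grip_force: 0.0
```

Emit:
servo_tool(
  rows=[1,-0.003,0,0,0,1,-0.003,0,0,0,1,0,0,0,0],
)

```text
time: 15.77
position: [0.5874, -0.0478, 0.2433]
tool_rot: [0.588, 0.809, 0.001, -0.001]
ft_force: [0.1, 3.8, 0.4]
grip_width: 0.0004
grip_force: 1.4
```

Emit:
servo_tool(
  rows=[1,-0.003,0,0.001,0,1,-0.003,0,0.0015,0,1,-0.003,0,0.0015,0],
)

```text
time: 16.02
position: [0.59, -0.0559, 0.2391]
tool_rot: [0.587, 0.809, 0.001, -0.001]
ft_force: [-0.7, 5.5, 0.2]
grip_width: 0.0005
grip_force: 2.4
```

Emit:
servo_tool(
  rows=[1,-0.003,0,0.002,0,1,-0.003,0,0.002,0,1,-0.003,0,0.003,0],
)

```text
time: 16.27
position: [0.5927, -0.0646, 0.2323]
tool_rot: [0.588, 0.809, 0.001, -0.001]
ft_force: [-0.7, 5.2, 1.4]
grip_width: 0.0002
grip_force: 2.4
```

Emit:
servo_tool(
  rows=[1,-0.0025,0,0.003,0,1,-0.0025,0,0.003,0,1,-0.002,0,0.003,0],
)

```text
time: 16.52
position: [0.5955, -0.0726, 0.2235]
tool_rot: [0.587, 0.809, -0.0, 0.0]
ft_force: [-1.0, 2.8, 1.9]
grip_width: 0.0002
grip_force: 1.4
```

Emit:
servo_tool(
  rows=[1,-0.002,0,0.003,0,1,-0.001,0,0.003,0,1,0,0,0,0],
)

```text
time: 16.77
position: [0.5967, -0.0764, 0.217]
tool_rot: [0.588, 0.809, -0.001, 0.001]
ft_force: [0.1, -0.3, -0.3]
grip_width: 0.0005
grip_force: 0.1
```

Emit:
servo_tool(
  rows=[1,0.001,0,0.0025,0,1,0.001,0,0.0025,0,1,0,0,0,0],
)

```text
time: 17.02
position: [0.5955, -0.0734, 0.212]
tool_rot: [0.588, 0.809, -0.0, -0.0]
ft_force: [-0.0, 1.3, 0.9]
grip_width: 0.0005
grip_force: 0.0
```

Emit:
servo_tool(
  rows=[1,0,0,0.002,0,1,0,0,0.002,0,1,0,0,0,0],
)

```text
time: 17.27
position: [0.596, -0.0737, 0.2096]
tool_rot: [0.587, 0.809, -0.0, 0.001]
ft_force: [-1.5, -0.6, 4.8]
grip_width: 0.0006
grip_force: 2.4
```

Emit:
servo_tool(
  rows=[1,0,0,0.0015,0,1,0,0,0.001,0,1,0,0,0,0],
)

```text
time: 17.52
position: [0.5961, -0.0739, 0.2085]
tool_rot: [0.587, 0.809, -0.0, 0.001]
ft_force: [-3.2, -0.4, 11.6]
grip_width: 0.0001
grip_force: 5.6
```

Emit:
servo_tool(
  rows=[1,0,0,0.001,0,1,0,0,0.001,0,1,0,0,0,0],
)

```text
time: 17.77
position: [0.5964, -0.0737, 0.2058]
tool_rot: [0.587, 0.809, 0.0, 0.002]
ft_force: [-0.5, -0.1, -0.4]
grip_width: 0.0005
grip_force: 0.0
```

Emit:
servo_tool(
  rows=[1,0,0,0.001,0,1,0,0,0.001,0,1,0,0,0,0],
)

```text
time: 18.02
position: [0.5964, -0.0736, 0.2048]
tool_rot: [0.587, 0.809, 0.0, 0.001]
ft_force: [-3.7, 1.4, 14.0]
grip_width: 0.0004
grip_force: 7.2
```

Emit:
servo_tool(
  rows=[1,0,0,0.001,0,1,0,0,0.001,0,1,0,0,0,0],
)

```text
time: 18.27
position: [0.5965, -0.0736, 0.2045]
tool_rot: [0.587, 0.809, 0.0, 0.002]
ft_force: [-6.5, 1.2, 22.0]
grip_width: 0.0003
grip_force: 11.1
```

Emit:
servo_tool(
  rows=[1,0,0,0.0006,0,1,0,0,0,0],
)

```text
time: 18.43
position: [0.5966, -0.0736, 0.2044]
tool_rot: [0.587, 0.809, 0.0, 0.002]
ft_force: [-7.0, 0.5, 23.8]
grip_width: 0.0003
grip_force: 12.3
```

Emit:
servo_tool(
  rows=[1,0,0,-0.005,0,1,0,0,-0.02,0,1,0,0,-0.04,0,1,0,0,-0.04,0,1,0.04,0,0,0],
)

```text
time: 18.85
position: [0.5909, -0.0418, 0.3124]
tool_rot: [0.59, 0.807, 0.002, 0.01]
ft_force: [2.4, 0.1, 0.6]
grip_width: 0.0004
grip_force: 0.0
```

Emit:
servo_tool(
  rows=[1,0.04,0,0,0,1,0.04,0,0,0,1,0.04,0,0,0,1,0.04,0,0,0,1,0,0,0,0],
)

```text
time: 19.27
position: [0.5302, 0.1232, 0.304]
tool_rot: [0.585, 0.811, 0.001, -0.003]
ft_force: [-0.8, 0.6, 0.2]
grip_width: 0.0005
grip_force: 0.0
```

```bash
python3 - <<'E'
from h import *
s,t=cam('scene'),cam('top')
o=robot.get_obs(); print(o['time'],o['position'],o['ft_force'])
a=[]
for n,p in(('s',s),('t',t)):
    u=cv2.projectPoints(np.array([[.592,-.045,.2]]),p['rvec'],p['tvec'],p['intrinsics'],p['dist'])[0][0,0]
    x0,y0=int(u[0])-40,int(u[1])-40
    a.append(cv2.resize(p['pixels'][y0:y0+80,x0:x0+80,::-1],(400,400),interpolation=cv2.INTER_CUBIC))
cv2.imwrite('pics/st5.png',np.hstack(a))
E
```

```text
19.3667 [0.53310984 0.11827856 0.30413191] [ 0.2158996  -0.56047307 -0.45753086]
```

View pics/st5.png

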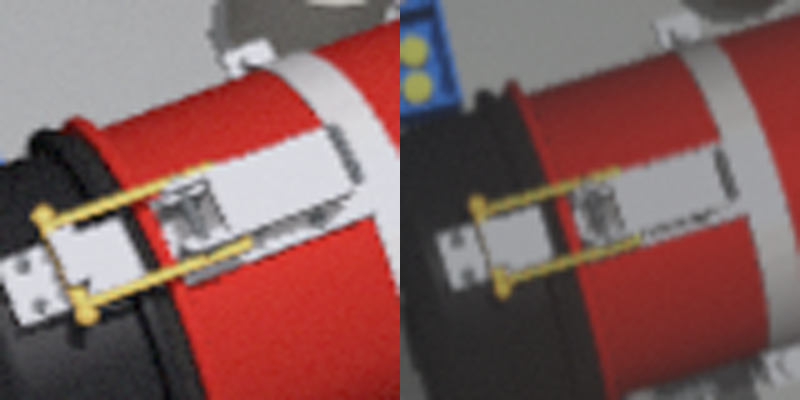

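The loop is still hooked, and the lever lies flat with its tip at the catch, about (345,150). I'll feel its resting height lightly to confirm it hasn't sprung back.

Emit:
servo_tool(
  rows=[1,-0.04,0,0,0,1,-0.04,0,0,0,1,-0.04,0,0,0,1,-0.04,0,0.01,0,1,-0.04,0,0.03,0],
)

```text
time: 19.78
position: [0.5973, -0.0725, 0.2723]
tool_rot: [0.589, 0.808, 0.001, 0.005]
ft_force: [0.3, 0.1, 0.5]
grip_width: 0.0004
grip_force: 0.0
```

Emit:
servo_tool(
  rows=[1,0,0,0.03,0,1,0,0,0.02,0,1,0,0,0,0],
)

```text
time: 20.03
position: [0.5906, -0.0691, 0.214]
tool_rot: [0.589, 0.808, -0.002, -0.005]
ft_force: [-1.0, 0.3, -0.0]
grip_width: 0.0004
grip_force: 0.0
```

Emit:
servo_tool(
  rows=[1,-0.002,0,0.003,0,1,0,0,0.002,0,1,0,0,0.001,0,1,0,0,0,0],
)

```text
time: 20.37
position: [0.5951, -0.069, 0.2148]
tool_rot: [0.587, 0.809, 0.0, 0.001]
ft_force: [0.4, 1.2, 0.7]
grip_width: -0.0001
grip_force: 0.0
```

Emit:
servo_tool(
  rows=[1,0,0,0.001,0,1,0,0,0.001,0,1,0,0,0,0],
)

```text
time: 20.62
position: [0.5944, -0.0686, 0.2119]
tool_rot: [0.587, 0.809, 0.0, 0.0]
ft_force: [-0.5, -0.3, 0.3]
grip_width: 0.0002
grip_force: 0.0
```

Emit:
servo_tool(
  rows=[1,0,0,0.001,0,1,0,0,0,0],
)

```text
time: 20.78
position: [0.5942, -0.0687, 0.2105]
tool_rot: [0.587, 0.809, -0.0, 0.0]
ft_force: [1.1, -1.0, -0.5]
grip_width: 0.0008
grip_force: 0.0
```

Emit:
servo_tool(
  rows=[1,0,0,0.0015,0,1,0,0,0.0015,0,1,0,0,0,0],
)

```text
time: 21.03
position: [0.5941, -0.0688, 0.207]
tool_rot: [0.588, 0.809, -0.0, -0.0]
ft_force: [0.8, -0.5, 0.4]
grip_width: 0.0006
grip_force: 0.0
```

Emit:
servo_tool(
  rows=[1,0,0,0.001,0,1,0,0,0,0,1,0,0,0,0],
)

```text
time: 21.28
position: [0.5943, -0.0689, 0.2063]
tool_rot: [0.588, 0.809, -0.0, -0.0]
ft_force: [1.3, 0.1, 0.3]
grip_width: 0.0001
grip_force: 0.0
```

Emit:
servo_tool(
  rows=[1,0,0,0.001,0,1,0,0,0,0,1,0,0,0,0],
)

```text
time: 21.53
position: [0.5943, -0.0689, 0.2054]
tool_rot: [0.588, 0.809, 0.0, -0.0]
ft_force: [0.0, -0.3, 1.1]
grip_width: 0.0006
grip_force: 0.0
```

Emit:
servo_tool(
  rows=[1,0,0,0.001,0,1,0,0,0,0,1,0,0,0,0],
)

```text
time: 21.78
position: [0.5944, -0.0689, 0.2052]
tool_rot: [0.588, 0.809, 0.0, 0.0]
ft_force: [-2.4, 1.1, 5.9]
grip_width: 0.0007
grip_force: 2.5
```

The lever rests at its stop height, so it stayed down. I'll back off and hand in.

Emit:
servo_tool(
  rows=[1,0,0,-0.01,0,1,0,0,-0.03,0,1,0,0,-0.04,0,1,0,0,-0.03,0,1,0,0,0,0],
)

```text
time: 22.2
position: [0.5983, -0.0699, 0.3224]
tool_rot: [0.587, 0.809, 0.002, 0.007]
ft_force: [1.0, 0.1, 0.3]
grip_width: 0.0
grip_force: 0.0
```

```bash
python3 -c "
from rig import robot
o=robot.get_obs();print(o['position'],o['ft_force']);print(robot.hand_in())"
```

```text
[ 0.59829615 -0.06994434  0.32235477] [1.04164238 0.05659542 0.3381731 ]
the job is handed in; nothing more can be done
None
```

The door is shut on its seal, the loop is hooked on the keeper, and the lever is pressed flat on its stop; I handed the job in at about 22 s and got no verdict back.

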